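# Start the blade grinder from its console

## Robot

A 6-joint arm with a two-finger parallel gripper is mounted at the origin on the work surface. World frame = base frame: x ahead of the robot, y to its left, z up, the work surface at z = 0. Lengths are in m, angles in rad, forces in N, time in s.
With the tool pointing down it reaches from about 0.35 to 0.975 m from the base axis. Payload 7.1 kg.
Tool frame: the origin (TCP) lies midway between the tips of the shut fingers; the grasp point (between the pads) lies 19 mm behind it; z points along the fingers, y is the line along which they close (so a half turn about z gives the same grasp; the last joint's range is limited). The gripper opens to 88 mm and grips with 3 to 60 N. Pads are 20 mm wide; open, the fingers measure 115 mm over their backs; the gripper's body (75 mm by 178 mm) begins 61 mm behind the grasp point.
Start: joints at [-1.301, 0.423, 1.63, -0, 1.089, -0.019], TCP at [0.178, -0.599, 0.223] pointing down, gripper open.
Joint ranges: [-3, 3], [-0.9, 2.11], [0.09, 2.58], [-1.31, 4.45], [0.11, 2.69], [-2.54, 2.54]. Speed limits (rad/s): [2.39, 2.39, 3.01, 3.14, 3.14, 3.14].

## Interface

Orientations are given as a unit quaternion [w, x, y, z].
In Python, from station import move_pose, movel, movej, command_gripper, wait, inverse_kinematics, read_camera, camera_info, MotionError, job_done, get_time, get_joint_pos, get_qvel, get_effort, get_tcp_pos, get_ee_rot, get_ft_force, get_ft_torque, get_grip_width, get_finger_force gives the robot as it stands. Calls block until the motion is done:
- move_pose(position, orientation): joint-space move of the TCP to a pose.
- movel(position, frame=None, v=0.15, until_force=None): straight line of the TCP; frame=None keeps the orientation; v is the mean speed in m/s. With until_force (N) it stops when the force on the tool has changed by that much, and returns True; else False.
- movej(angles): joint-space move.
- command_gripper(opening): opening from 0.0 (shut) to 1.0 (fully open); the grip force is fixed at half the most; returns when the fingers have stopped.
- wait(seconds).
- inverse_kinematics(position, orientation): joint angles nearest the present ones, or None.
- read_camera(name): name is "side" or "top"; returns the picture (400x640x3 uint8, red, green, blue); there is no depth.
- camera_info(name): a dict with "intrinsics" (3x3 intrinsics, pixels), "dist" ([k1, k2, p1, p2, k3] as OpenCV has them; the pictures are not rectified), "T" (4x4, takes a point from camera to world coordinates). Camera axes: x right, y up, looking along -z (the intrinsics and any distortion apply to the point x, -y, -z); pixel columns grow to the right and rows downward; lengths in m; the calibration is good to about 2 mm. A picture is of the moment at which its call begins. camera_info takes no time and is no camera call.
A pose or a line that the arm cannot do raises MotionError and nothing moves.
- job_done(): hands the job in; it is judged then, once.
Readings, each from a call of its own:
- get_time(): time.
- get_joint_pos(): joint angles.
- get_qvel(): joint speeds.
- get_effort(): joint torques, N m.
- get_tcp_pos(): TCP position.
- get_ee_rot(): TCP orientation.
- get_ft_force(): force on the tool from outside, world axes, zero at the start.
- get_ft_torque(): the same for the moment, N m.
- get_grip_width(): opening from 0.0 (shut) to 1.0 (fully open).
- get_finger_force(): force on a finger pad.
Only numpy, scipy, OpenCV 4.12 (cv2) and the standard library are available. Lean on these libraries where they do the work, as an engineer would, in place of code of your own. Each camera call takes 0.05 s, during which the arm holds its last target. There are 200 camera calls.

## Task

Start the saw-blade grinder from its console with the closed fingers: first push the raised end of the dust-extractor rocker fully down so that the rocker tips over, next push the square latching coolant key fully down so that it stays in, and last press the flat round start button fully home and let it spring back. Never press a control before its turn, leave the big mushroom stop button and the loose things alone, pick nothing up, and finish with the rocker over and the key in.

Things in the scene. Friction and masses are not known exactly. Their poses are not given: they have to be found in the camera images.
- console: Green box fixed to the bench, 210 (x) by 280 (y) by 60 mm high, origin at the centre of its underside. Four 72 mm square, 8 mm thick aluminium plates on top, turned with it, each carry one grey plastic control worked from above. Plate centres: x -47 or +47, y -88 or +4 mm in its frame; which control is where changes. Two loose things stand on the flat strip beyond y = +45 mm.
- rocker_press (a point): Push point on top of the rocker's raised wing, 21 mm out from the hinge; moves with it. The rocker is a V of two wings, each 32 by 32 mm, between low black cheeks. Hinge along the console's y, 18 mm above its top, at the plate's centre. The raised wing points to the console's +x (away from the robot), slopes up about 0.4 rad (tip 34 mm above the console's top); fully over, it lies level, 22 mm above.
- rocker (a joint): Rocker angle, rad: 0 = off (+x wing raised), 0.4 = fully over, at its stop. It starts between 0 and 0.05. It stays where it is left; friction needs 2 to 4 N at the press point.
- key_top (a point): Centre of the top of the square coolant key, a 26 mm square grey block, top 24 mm above the console's top when out (it moves with the key).
- key (a joint): Depth of the square key, m: 0 = out, 0.008 = fully in, at its stop. Friction of about 2.5 N; it stays where it is pushed and does not spring back.
- start_top (a point): Centre of the top of the start button, a flat round grey button 34 mm across in a round black collar, top 22 mm above the console's top when out (it moves with the button).
- start (a joint): Depth of the start button, m: 0 = out, 0.006 = fully home. Sprung: 1.5 N starts it, 5 N takes it home, and it comes back out when let go.
- stop_top (a point): Centre of the top of the mushroom stop button, a domed grey head 52 mm across on a narrow stem, 40 mm above the console's top. To be left alone.
- stop (a joint): Depth of the mushroom stop, m: 0 = out. Sprung.
- collar_mid (a point): Middle of a loose steel arbor collar, 38 mm across at the foot, 34 mm high, standing on the console's flat strip. To be left alone.
- stick_mid (a point): Middle of a loose pale dressing stick, 90 by 20 by 20 mm, long along its own x, lying on the console's flat strip. To be left alone.
- blade_mid (a point): Middle of a loose steel circular saw blade, about 172 mm across with its teeth and 5 mm thick, lying flat on the bench beside the console (console's -y side). To be left alone.
- tin_mid (a point): Middle of a loose screw-top tin with a paper band, 64 mm across, 100 mm high, standing on the bench beside the console (console's +y side). To be left alone.

How it is judged:
By the outcome, as a careful person would: the job done as asked, in the order asked, and still so for the second after the job is handed in, with the robot touching nothing.
It also fails if it takes over 42 s, if anything falls off the work surface, if the arm or the gripper's body presses on something with over 40 N, if the wrist force passes 120 N, or if a joint passes its speed limit or range.

## Working session

There is one attempt and no reset: what is moved stays moved. The work goes in short steps, each a Python script; the robot and the scene stay as the last script left them, time stands still between calls to the robot, and variables do not carry over. Pictures are saved under pics/ and viewed, at most 10 in all, crops included, and the job is handed in when it is done.

```bash
mkdir -p pics
python3 - <<'E'
from station import *
import cv2,numpy as np
for n in("top","side"):
    im=read_camera(n); cv2.imwrite(f"pics/{n}0.png",im[:,:,::-1]); c=camera_info(n)
    print(n,np.round(c["intrinsics"],1).tolist(),np.round(c["dist"],3),np.round(c["T"],3).tolist())
print(get_time(),get_ee_rot(),get_tcp_pos())
E
```

```text
top [[377.9, 0.0, 317.7], [0.0, 377.9, 195.6], [0.0, 0.0, 1.0]] [0.018 0.    0.    0.    0.   ] [[-0.005, 0.99, -0.144, 0.469], [-1.0, -0.006, -0.006, 0.021], [-0.006, 0.144, 0.99, 0.863], [0.0, 0.0, 0.0, 1.0]]
side [[472.6, 0.0, 328.5], [0.0, 472.6, 201.3], [0.0, 0.0, 1.0]] [0.029 0.    0.    0.    0.   ] [[0.999, 0.039, -0.028, 0.526], [-0.046, 0.605, -0.795, -0.738], [-0.014, 0.795, 0.606, 0.669], [0.0, 0.0, 0.0, 1.0]]
0.1 [-6.90520711e-04  9.89593029e-01  1.43892847e-01 -9.17261824e-05] [ 0.17789662 -0.59863323  0.2219618 ]
```

View pics/top0.png

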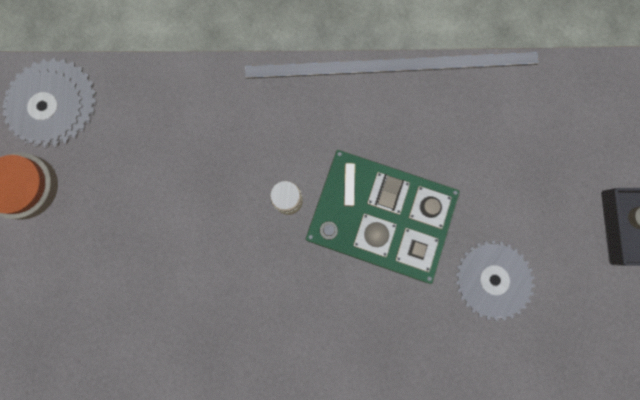

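View pics/side0.png

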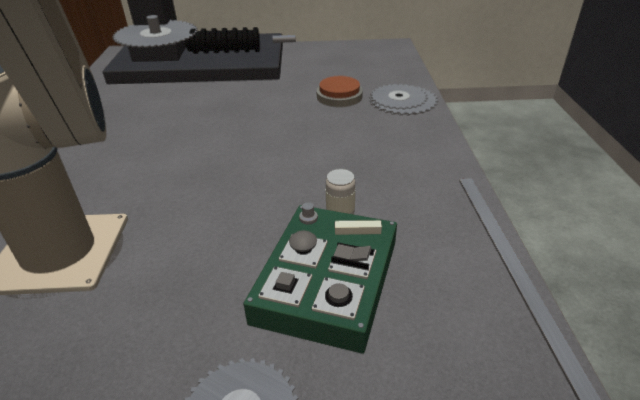

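The top view shows the console with its strip to the left (+y). The rocker is at about (388,192), start at (430,207), key at (417,250) and stop at (376,234). The side view agrees: rocker (352,255), start (339,295), key (287,283), stop (303,241). Next I'll fit the plate quads in both views.

```bash
cat > h.py <<'E'
from station import *
import cv2,numpy as np
def ray(n,uv):
    c=camera_info(n);T=np.array(c["T"])
    p=cv2.undistortPoints(np.array(uv,float).reshape(-1,1,2),np.array(c["intrinsics"]),np.array(c["dist"]))[:,0]
    return T[:3,3],np.c_[p[:,0],-p[:,1],-np.ones(len(p))]@T[:3,:3].T
def cast(n,uv,z):
    o,d=ray(n,uv); return o+d*((z-o[2])/d[:,2])[:,None]
def tri(a,b):
    o1,d1=ray("top",[a]);o2,d2=ray("side",[b]);d1,d2=d1[0],d2[0]
    s=np.linalg.lstsq(np.c_[d1,-d2],o2-o1,rcond=None)[0]
    p,q=o1+s[0]*d1,o2+s[1]*d2
    return (p+q)/2,np.linalg.norm(p-q)
def proj(n,P):
    c=camera_info(n);T=np.linalg.inv(np.array(c["T"]));P=np.atleast_2d(P)@T[:3,:3].T+T[:3,3]
    return cv2.projectPoints(P*[1,-1,-1],np.zeros(3),np.zeros(3),np.array(c["intrinsics"]),np.array(c["dist"]))[0][:,0]
E
cat > a.py <<'E'
from h import *
# order: rocker,start,key,stop
seed={"top":[(388,192),(430,207),(417,250),(376,234)],"side":[(352,255),(339,295),(287,283),(303,241)]}
L=np.array([[47,4],[47,-88],[-47,-88],[-47,4]])/1e3
for n in seed:
    im=cv2.imread(f"pics/{n}0.png"); hsv=cv2.cvtColor(im,cv2.COLOR_BGR2HSV)
    g=cv2.inRange(hsv,(60,90,20),(95,255,255))
    cg=max(cv2.findContours(g,0,2)[0],key=cv2.contourArea)
    print(n,"green",cv2.boxPoints(cv2.minAreaRect(cg)).round(1).tolist())
    m=cv2.inRange(hsv,(0,0,140),(180,70,255)); C=[]
    cs=[c for c in cv2.findContours(m,0,2)[0] if cv2.contourArea(c)>60]
    for s in seed[n]:
        sel=[c for c in cs if np.linalg.norm(c[:,0].mean(0)-s)<22]
        h=cv2.convexHull(np.vstack(sel)); W=cast(n,h[:,0],.068)[:,:2]
        r=cv2.minAreaRect((W*1000).astype(np.float32)); C.append(np.array(r[0])/1e3); print([np.round(x,1) for x in r])
    C=np.array(C); a=L-L.mean(0); b=C-C.mean(0)
    th=np.arctan2((a[:,0]*b[:,1]-a[:,1]*b[:,0]).sum(),(a*b).sum())
    R=np.array([[np.cos(th),-np.sin(th)],[np.sin(th),np.cos(th)]]); o=C.mean(0)-R@L.mean(0)
    print(n,"th",th,"o",o,"res mm",(1e3*(C-(L@R.T+o))).round(1).tolist())
    np.save(f"fit_{n}.npy",[*o,th])
f=(np.load("fit_top.npy")+np.load("fit_side.npy"))/2
th=f[2];R=np.array([[np.cos(th),-np.sin(th)],[np.sin(th),np.cos(th)]])
K={"rocker":(.047+.0193,.004,.060+.018+.0125+.004),"start":(.047,-.088,.082),"key":(-.047,-.088,.084),"stop":(-.047,.004,.1)}
box=[(x,y,.06) for x,y in((.105,.14),(-.105,.14),(-.105,-.14),(.105,-.14))]
tile=[]
for n,(x0,y0) in (("top",(290,130)),("side",(230,190))):
    im=cv2.imread(f"pics/{n}0.png"); S=2; im=im[y0:y0+170,x0:x0+190]; S=2; im=cv2.resize(im,None,fx=4 if 0 else 2,fy=2,interpolation=2)
    for k,p in [*K.items(),*enumerate(box)]:
        u=proj(n,[*(R@p[:2]+f[:2]),p[2]])[0]; cv2.drawMarker(im,tuple(((u-[x0,y0])*2+.5).astype(int).tolist()),(0,0,255),0,9,1)
    tile.append(im)
cv2.imwrite("pics/chk.png",np.hstack(tile)); print(f)
E
python3 a.py
```

```text
top green [[306.1000061035156, 239.5], [337.3999938964844, 149.0], [461.3999938964844, 191.89999389648438], [430.0, 282.3999938964844]]
[array([ 589.3, -124.9]), array([72.3, 71.2]), np.float64(70.7)]
[array([ 558.9, -211.5]), array([72.2, 71.4]), np.float64(70.7)]
[array([ 470.3, -180.4]), array([72.7, 72.3]), np.float64(70.5)]
[array([500.9, -93.7]), array([72.5, 72.1]), np.float64(70.5)]
top th -0.33848609359423815 o [ 0.54381451 -0.11298773] res mm [[-0.1, -0.0], [-0.0, 0.1], [0.0, -0.0], [0.1, -0.1]]
side green [[239.8000030517578, 321.70001220703125], [272.20001220703125, 192.3000030517578], [398.29998779296875, 223.8000030517578], [365.8999938964844, 353.20001220703125]]
[array([ 579.9, -150.2]), array([15.7, 70. ]), np.float64(71.1)]
[array([ 558.3, -210.5]), array([71.3, 70.8]), np.float64(70.4)]
[array([ 469.8, -179.2]), array([71.3, 71. ]), np.float64(70.5)]
[array([500.4, -92.8]), array([71., 71.]), np.float64(70.9)]
side th -0.42200017099913284 o [ 0.54429912 -0.11987563] res mm [[-8.9, -14.8], [7.1, 8.9], [4.5, 1.7], [-2.7, 4.2]]
[ 0.54405682 -0.11643168 -0.38024313]
```

View pics/chk.png

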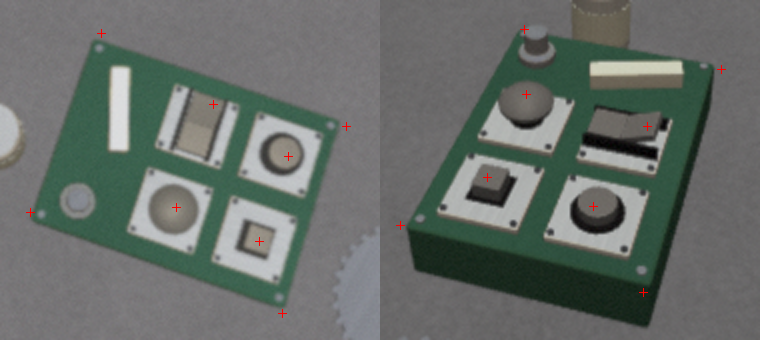

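The top-view plate fit is good to about 0.1 mm. The three clean side plates agree within 1 mm, but the fourth was broken up by the rocker, so I'll drop the side fit and use the top one. The crosses in the picture are off because that bad fit was averaged in. Rocker first.

```bash
cat >> h.py <<'E'
O=np.array([.5436,-.1126]);TH=-.3385
Rm=np.array([[np.cos(TH),-np.sin(TH)],[np.sin(TH),np.cos(TH)]])
def W(x,y,z): return [*(Rm@[x,y]+O),z]
def yaw(a): return [0,np.cos(a/2),np.sin(a/2),0]
def press(x,y,ztop,travel,F=14):
    """down at a fixed xy until the end stop gives F; returns to z=0.135"""
    movel(W(x,y,.135),v=.15); movel(W(x,y,ztop+.006),v=.1)
    hit=movel(W(x,y,ztop-travel-.004),v=.02,until_force=F)
    print("hit",hit,"tcp",np.round(get_tcp_pos(),4),"F",np.round(get_ft_force(),1),"expected z",ztop-travel,"t",get_time())
    movel(W(x,y,.135),v=.1)
E
python3 - <<'E'
from h import *
command_gripper(0.)
best=None
for a in (TH+np.pi/2,TH-np.pi/2):
    q=inverse_kinematics(W(.068,.004,.17),yaw(a)); print(a,None if q is None else np.round(q,2))
    if q is not None and (best is None or abs(q[5])<abs(best[0][5])): best=(q,a)
movej(best[0]); print(best[1],get_tcp_pos(),get_time(),get_grip_width())
press(.068,.004,.094,.012)
for n in("top","side"): cv2.imwrite(f"pics/{n}1.png",read_camera(n)[:,:,::-1])
a,b=cv2.imread("pics/top1.png")[130:300,290:480],cv2.imread("pics/side1.png")[190:360,230:420]
cv2.imwrite("pics/c1.png",cv2.resize(np.hstack([a,b]),None,fx=2,fy=2,interpolation=2))
E
```

```text
1.2322963267948965 [-0.23  0.48  1.67 -0.    0.99  0.11]
-1.9092963267948966 None
1.2322963267948965 [ 0.60892062 -0.13233576  0.17009572] 3.7167 0.002958552186178092
hit True tcp [ 0.6104 -0.1318  0.0823] F [-1.   0.2  7.9] expected z 0.082 t 5.475
```

View pics/c1.png

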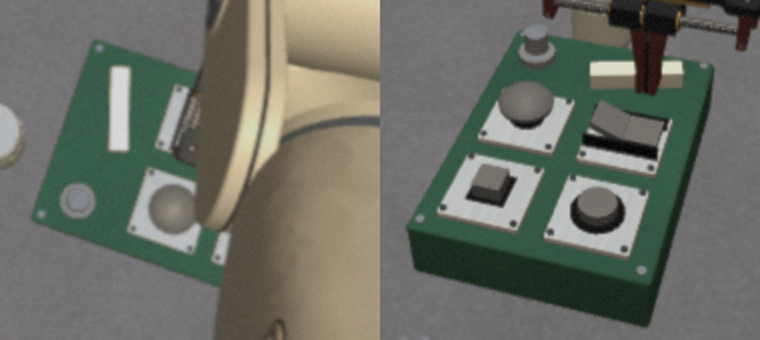

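The side crop shows the rocker tipped over: its +x wing lies level at about (645,130) and the -x wing is raised. I'll press it once more with more force to be sure it's on its stop, then press the key.

Run:
```python
from h import *
press(.066,.004,.084,.002,25)
press(-.047,-.088,.084,.008,25)
cv2.imwrite("pics/side2.png",read_camera("side")[:,:,::-1])
b=cv2.imread("pics/side2.png")[190:360,230:420]
cv2.imwrite("pics/c2.png",cv2.resize(b,None,fx=3,fy=3,interpolation=2))
```

```text
hit True tcp [ 0.6075 -0.1308  0.0823] F [-1.3  1.1  6.8] expected z 0.082 t 7.5833
hit True tcp [ 0.4705 -0.1802  0.0761] F [-3.   1.4 12.7] expected z 0.07600000000000001 t 10.7167
```

View pics/c2.png

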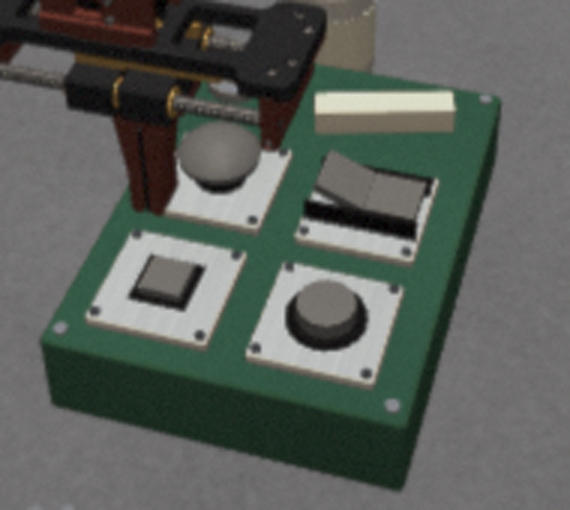

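The key at (168,278) is clearly lower and has stayed in, and the rocker is still over. Last is the start button.

Run:
```python
from h import *
press(.047,-.088,.082,.006,25)
movel(W(.047,-.088,.24),v=.15); move_pose([.40,-.45,.25],get_ee_rot())
for n in("top","side"): cv2.imwrite(f"pics/{n}3.png",read_camera(n)[:,:,::-1])
a,b=cv2.imread("pics/top3.png")[130:300,290:480],cv2.imread("pics/side3.png")[190:360,230:420]
cv2.imwrite("pics/c3.png",cv2.resize(np.hstack([a,b]),None,fx=2,fy=2,interpolation=2))
print(get_time())
```

```text
hit True tcp [ 0.5592 -0.2114  0.0763] F [-2.6  1.7  8.7] expected z 0.076 t 13.55
16.35
```

View pics/c3.png

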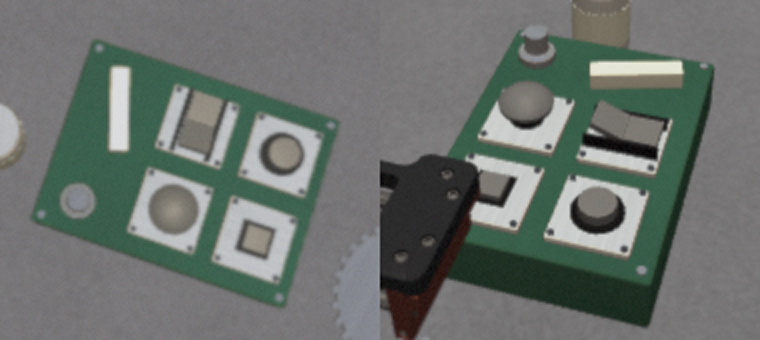

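The rocker is over, the key is in, and the start button has sprung back. The stop, collar and stick look undisturbed, so I'm handing in.

```bash
python3 -c "
from station import *
print(job_done())"
```

```text
the job is handed in; nothing more can be done
None
```

I pressed the rocker, the coolant key and the start button in that order, each to its end stop. The job was handed in at about 16 s with the rocker over, the key in, the start button sprung back, and the stop button and loose things not touched.

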